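# Put the wheel's battery on charge behind the dust flap

## Robot

A 6-joint arm with a two-finger parallel gripper is mounted at the origin on the work surface. World frame = base frame: x ahead of the robot, y to its left, z up, the work surface at z = 0. Lengths are in mm, angles in rad, forces in N, time in s.
With the tool pointing down it reaches from about 225 to 875 mm from the base axis. Payload 3.4 kg.
Tool frame: the origin (TCP) lies midway between the tips of the shut fingers; the grasp point (between the pads) lies 19 mm behind it (arm.grasp_offset is the distance from the TCP to the grasp point, in mm); z points along the fingers, y is the line along which they close (so a half turn about z gives the same grasp; the last joint's range is limited). The gripper opens to 85 mm and grips with 20 to 120 N. Pads are 22 mm wide; open, the fingers measure 114 mm over their backs; the gripper's body (76 mm by 85 mm) begins 54 mm behind the grasp point. The pads swing forward as they close: fully open they stand 13 mm farther back than shut.
Start: joints at [1.187, 0.276, 1.505, -0, 1.361, -0.121], TCP at [149.392, 555.288, 231.328] pointing down, gripper open.
Joint ranges: [-2.89, 2.89], [-0.75, 2.08], [0.22, 2.7], [-1.18, 4.32], [0.11, 2.71], [-2.7, 2.7]. Speed limits (rad/s): [2.57, 2.57, 3.14, 3.14, 3.14, 3.14].

## Interface

Orientations are given as a rotation vector (axis times angle).
In Python, from station import read_state, vision, arm gives the robot as it stands.
- The arm moves only by the shell command python3 -m crank 'ROWS' [FORCE]. ROWS is JSON, a list of rows, each an object with "xyz": the shift along the tool's x, y, z as a fraction of full scale, a list of three; "rotation": the turn, a rotation vector about the tool's x, y, z as a fraction of full scale, a list of three; "grip": the gripper's target within -1 to 1 (fully open at 1, half-way at 0, shut at -1). A call has 1 to 20 rows; each row is the pose to reach, as a shift and turn from the pose commanded when the call began, along the tool's axes at that moment, turning the shorter way round; what a row does not reach only later rows make up. Full scale, the value 1, is 10 cm for a shift and pi rad for a turn. A row lasts 1/8 s, in which the tool goes at most 62.5 mm and 10.7 degrees, less where a joint would pass 70% of its speed; a pose out of reach is approached as far as the arm can. A call with a number of a shift or a turn outside -1 to 1 is refused whole. A call with a gripper value outside its range is refused whole. The fingers move at their own pace and stop on an object; FORCE is the grip in N (left out, the last holds). Time passes only in rows, so rows that repeat a pose let the fingers close. It gives the time, the measured TCP pose, the force, the opening and the grip force at its end, in the units of the state.
- read_state(): the state, without advancing time (a new reading comes with each control period).
- vision.snapshot(name): name is "side" or "top" or "wrist"; returns a dict with "frame" (480x640x3 uint8, blue, green, red), "mtx" (3x3 intrinsics, pixels), "k1" (the pictures are not rectified: a ray, as slopes to the right and down, at radius r is drawn at 1 + k1 r^2 times it, then the intrinsics apply), "R" (3x3) and "t" (3): a world point X has camera coordinates R X + t. Camera axes: x right, y down, z forward; pixel columns grow to the right and rows downward; lengths in mm; the calibration is good to about 2 mm. A picture is of the moment at which its call begins. There is no depth.
- arm.close_job(): hands the job in; it is judged then, once.
The state is a dict: "time": time; "joint_positions": joint angles; "joint_velocities": joint speeds; "tau": joint torques, N m; "tcp_pos": TCP position; "tool_rot": TCP orientation; "contact_force": force on the tool from outside, world axes, zero at the start; "ft_torque": the same for the moment, N m; "opening": finger opening in mm; "gripper_force": force on a finger pad.
Only numpy, scipy, OpenCV 4.12 (cv2) and the standard library are available. Lean on these libraries where they do the work, as an engineer would, in place of code of your own. Each camera call takes 0.05 s, during which the arm holds its last target. There are 200 camera calls.

## Task

Draw the battery pack out of its slot in the sculptor's turntable by the grip that sticks out, without toppling or shifting the clay bust that stands on the wheel. Then push it nose (contact end) first through the sprung dust flap of the charger until it is fully home, lying flat, with the flap resting on top of it, and let go. Leave the small clay figure, the bowl and the wooden tool where they are.

Things in the scene. Friction and masses are not known exactly. Their poses are not given: they have to be found in the camera images.
- battery_center (a point): Centre of the loose battery pack, a black and grey plastic bar 120 long (x), 40 wide (y), 32 high (z), about 0.16 kg. +x runs along the bar to its nose (flat end with two copper contacts), z up. At the start it lies level in the turntable's slot, nose inside, with 70 to 88 mm of its tail sticking out towards the robot.
- battery_grip (a point): Middle of the battery's grey waisted grip, 18 mm behind its centre (-x), half-way up; same axes. The waist is 32 wide (y) and runs 18 mm either way along x, between the 40 wide main body (60 long, to the nose) and a 40 wide end block 24 long. Grasp it here from above, across y.
- battery_nose (a point): Centre of the battery's nose face, 60 along +x from battery_center; same axes.
- wheel_mouth (a point): Slot mouth centre, 26 mm above the table, in the front face of the fixed turntable: a grey box 150 deep, 130 wide, 56 high, with an aluminium wheel head (radius 72, top at 70, axis 82 behind the face). +x goes level into the slot, z up. The slot is 45 wide, 10 to 45 above the table, 51 deep and roofed: the battery comes out only along -x (clear with its centre 60 outside). A tongue 26 wide, top at 10, juts 36 out under the battery.
- charger_mouth (a point): Middle of the bay mouth in the front face of the fixed charger (grey box 115 deep, 100 wide, 57 high, clear roof over the bay), 26 mm above the table, the height of a seated battery's centre. +x goes level into the bay, z up. Bay floor 10 above the table; 49 wide, flared to 60 at the mouth; opening 40 high. A tongue 26 wide, top at 10, juts 36 out in front.
- charger_stop (a point): Middle of the flat back stop of the charger's bay, 52 mm in from the mouth along +x, same axes as the mouth. Fully home, the battery's nose touches it: the battery's centre is then 8 outside the mouth and 68 of its length stays outside.
- flap (a joint): Black dust flap 46 wide, 39 long, hung from the top of the charger's mouth (hinge 4 mm inside, 50 above the table), swinging inwards only: 0 = shut, up to 1.5 rad = open, about 1.35 when it rests on the battery. A light spring shuts it; the battery pushes it in with under 5 N. It rides on the battery's top and jams if the battery is pulled back, so push in one go.
- bust_center (a point): Middle (50 above its foot) of a brown clay bust, 102 tall, foot radius 34, 0.35 kg, loose on the wheel head of the turntable. Stays there, upright.
- figure_center (a point): Point 40 above the foot of a small standing clay figure, 84 tall, foot radius 24, loose on the table between turntable and charger. Bystander.
- bowl: Pale bowl, radius 45, 50 high, origin under its centre. Bystander at the far side.
- shaper: Wooden-handled modelling spatula 170 long lying flat on the table between the robot and the work. Bystander.
There are look-alikes about, which are no part of the job. What is meant by the part that bears wheel_mouth is not orange, and is the smaller of those in its own colour. What is shaped like the part that bears battery_center but yellow is not meant.

How it is judged (in metres and radians):
On the way, in this order (a step that is already met when the one before it is completed fails the run):
1. the battery is drawn clear of the turntable's slot (x of battery_center in the frame of wheel_mouth below -0.06 m), for 0.1 s.
2. the battery's nose pushes the flap open and is inside the charger's bay (value of joint flap above 0.5 rad and x of battery_nose in the frame of charger_mouth above 0.015 m), for 0.1 s.
At the end, for the whole second after the job is handed in: The battery lies flat in the charger's bay, nose within 7 mm of the back stop, centre within 10 mm of the bay's middle line and 5 mm of its resting height, tilted under 0.12 rad, the flap resting on it (past 1.0 rad); the bust stands upright on the wheel head (x of battery_nose in the frame of charger_mouth above 0.045 m and x of battery_center in the frame of charger_mouth between -0.016 and 0 m and y of battery_center in the frame of charger_mouth between -0.01 and 0.01 m and z of battery_center in the frame of charger_mouth between -0.005 and 0.005 m and angle between battery_center's own z axis and vertical below 0.12 rad and value of joint flap above 1 rad and velocity of joint flap below 0.3 rad/s and angle between bust_center's own z axis and vertical below 0.15 rad and distance between bust_center and wheel_mouth below 0.2 m); the robot touches nothing.
It fails at once if the clay bust is shifted more than 25 mm or tipped more than 0.3 rad (distance of bust_center from where it was at the start of the episode above 0.025 m or angle between bust_center's own z axis and vertical above 0.3 rad).
It fails at once if the small clay figure is shifted more than 25 mm or tipped more than 0.3 rad (distance of figure_center from where it was at the start of the episode above 0.025 m or angle between figure_center's own z axis and vertical above 0.3 rad).
It fails at once if the bowl or the wooden tool is shifted more than 30 mm (distance of any of bowl, shaper from where it was at the start of the episode above 0.03 m).
It also fails if it takes over 48 s, if anything falls off the work surface, if the arm or the gripper's body presses on something with over 40 N, if the wrist force passes 120 N, or if a joint passes its speed limit or range.

## Working session

There is one attempt and no reset: what is moved stays moved. The work goes in short steps, Python scripts to look and compute and a shell command to move; the robot and the scene stay as the last step left them, time stands still between calls to the robot, and variables do not carry over. Pictures are saved under pics/ and viewed, at most 10 in all, crops included, and the job is handed in when it is done.

```bash
mkdir -p pics; ls; cat > h.py <<'E'
import numpy as np,cv2,pickle
from scipy.spatial.transform import Rotation as Ro
def und(c,px):
    px=np.atleast_2d(px).astype(float)
    return cv2.undistortPoints(px[:,None,:],np.array(c["mtx"]),np.array([c["k1"],0,0,0,0.]))[:,0]
def ray(c,px):
    d=np.c_[und(c,px),np.ones(len(np.atleast_2d(px)))]@np.array(c["R"])
    o=-np.array(c["R"]).T@np.array(c["t"]).ravel()
    return o,d
def onz(c,px,z):
    o,d=ray(c,px); return o+d*((z-o[2])/d[:,2])[:,None]
def proj(c,X):
    X=np.atleast_2d(X).astype(float)
    return cv2.projectPoints(X,cv2.Rodrigues(np.array(c["R"]))[0],np.array(c["t"],float).ravel(),np.array(c["mtx"]),np.array([c["k1"],0,0,0,0.]))[0][:,0]
def snap(n,tag):
    from station import vision
    c=vision.snapshot(n); pickle.dump(c,open(f"{tag}.pkl","wb")); cv2.imwrite(f"pics/{tag}.png",c["frame"]); return c
def load(tag): return pickle.load(open(f"{tag}.pkl","rb"))
E
python3 - <<'E'
from h import *
for n in("top","side"):
    c=snap(n,n+"0"); print(n,-np.array(c["R"]).T@np.array(c["t"]).ravel(),np.array(c["R"])[2],c["k1"],c["mtx"][0][0])
E
```

```text
pics
top [ 326.63952395  -21.94428355 1401.78202138] [ 0.11762509  0.02777218 -0.99266965] -0.02189756158907154 544.2739971322085
side [ -43.94028514 -502.19725439  731.08518626] [ 0.55625587  0.52399128 -0.64499035] -0.11157593968280412 476.3648570845033
```

View pics/top0.png

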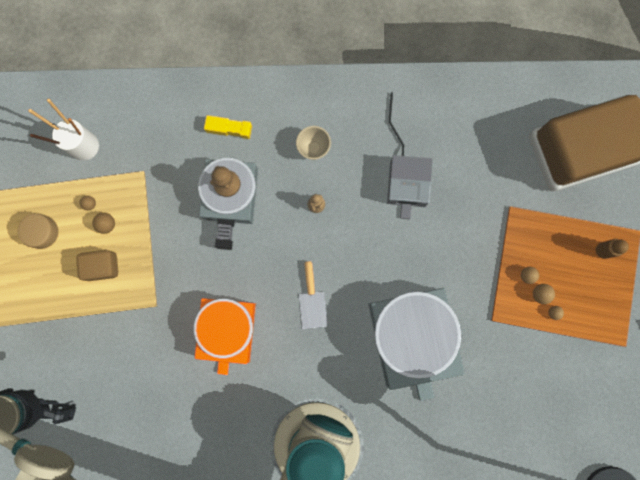

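View pics/side0.png

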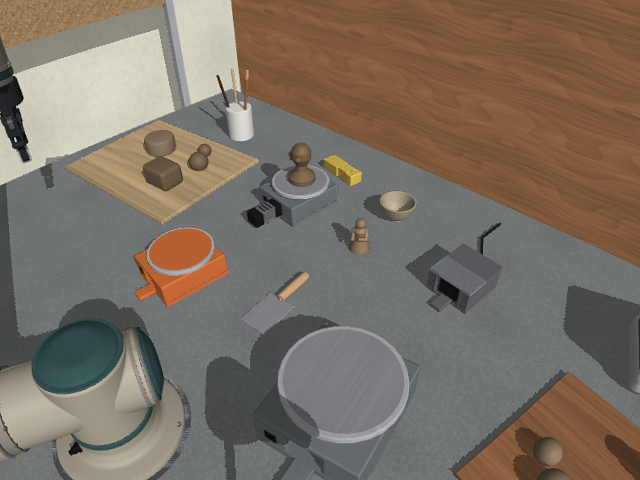

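The top view shows the real turntable at (228,190), with the bust on it and the battery at (224,234). The charger is at (410,182) with its tongue at (404,212), the figure at (317,203), and the spatula at (311,295). The orange, large and yellow look-alikes are not meant.

```bash
python3 - <<'E'
from h import *
a=load("top0")["frame"]; b=load("side0")["frame"]
def cr(f,x,y,w,h,s): return cv2.resize(f[y:y+h,x:x+w],None,fx=s,fy=s,interpolation=cv2.INTER_CUBIC)
im=np.vstack([np.hstack([cr(a,190,150,80,60,5)[:300],cr(a,370,150,80,60,5)]),np.hstack([cr(a,190,200,80,60,5),cr(b,420,240,80,60,5)])])
print(im.shape); cv2.imwrite("pics/crop0.png",im)
E
```

```text
(600, 800, 3)
```

View pics/crop0.png

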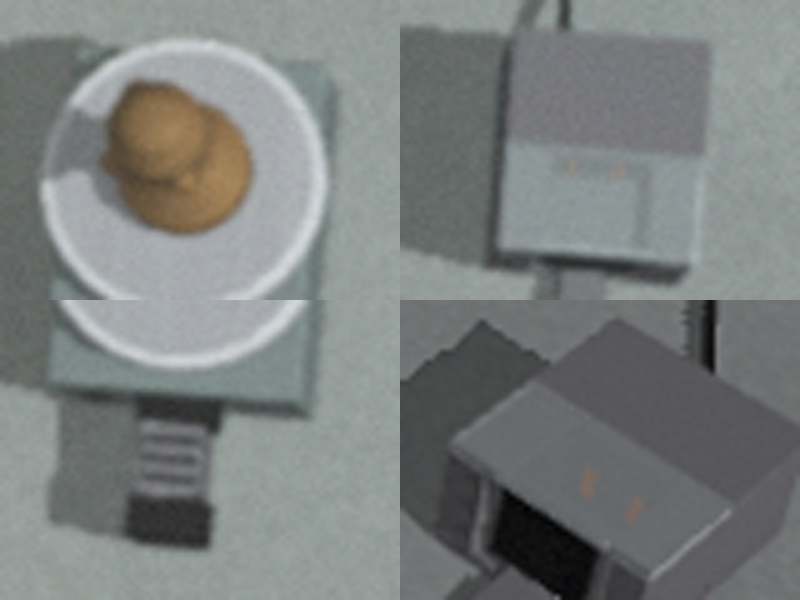

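The crop shows the box front top edge from (200,217.6) to (251.6,221.6), the battery tail end at about (215.6–232.4, 248), and the grip between y 225 and 239. The charger roof corners are at (389.6,199.6), (428,203), (432,158) and (392.6,155.6).

```bash
python3 - <<'E'
from h import *
from station import read_state
c=load("top0")
def show(n,p,z): 
    q=onz(c,p,z); print(n,q[:,:2].round(1).tolist()); return q
q=show("charger roof FL FR BR BL",[(389.6,199.6),(428,203),(432,158),(392.6,155.6)],57)
for i,j in((0,1),(3,2),(3,0),(2,1)): d=q[j]-q[i]; print(np.linalg.norm(d).round(1),np.degrees(np.arctan2(d[1],d[0])).round(1))
q=show("tt FL FR",[(200,217.6),(251.6,221.6)],56); d=q[1]-q[0]; print(np.linalg.norm(d),np.degrees(np.arctan2(d[1],d[0])),q.mean(0))
q=show("batt tailL tailR frontL frontR grip",[(215.9,247.4),(232.1,248.6),(217,226),(234,226),(217.6,234),(232,234)],42)
show("wheel ring c",[(227,186)],70); show("bust foot",[(225,192)],72);show("fig",[(317,208)],0)
show("shaper",[(308,262),(325,328)],5)
s=read_state(); print(s["tcp_pos"],s["tool_rot"],Ro.from_rotvec(s["tool_rot"]).as_matrix().round(3),s["joint_positions"])
E
```

```text
charger roof FL FR BR BL [[610.6, -187.6], [600.8, -283.2], [716.4, -297.1], [724.0, -198.0]]
96.1 -95.8
99.4 -94.4
113.9 174.8
116.4 173.1
tt FL FR [[570.5, 290.2], [558.7, 159.3]]
131.44794991293116 -95.122103920922 [564.58282266 224.75017411  56.        ]
batt tailL tailR frontL frontR grip [[496.0, 251.5], [492.5, 210.2], [550.8, 249.5], [550.3, 206.0], [530.2, 247.7], [529.8, 210.9]]
wheel ring c [[647.7, 220.1]]
bust foot [[631.9, 224.6]]
fig [[602.5, -4.7]]
shaper [[460.3, 19.5], [291.5, -22.7]]
[149.20242033 554.81351841 230.49992845] [-4.11519004e-01 -3.11410337e+00  2.52793327e-03] [[-0.966  0.26  -0.001]
 [ 0.26   0.966 -0.002]
 [ 0.    -0.002 -1.   ]] [ 1.18699679e+00  2.76548728e-01  1.50604814e+00  3.45140349e-07
  1.36065809e+00 -1.21028394e-01]
```

```bash

python3 -m crank '[{"xyz":[-0.89,-0.44,0],"rotation":[0,0,0],"grip":1},{"xyz":[-0.89,-0.44,0],"rotation":[0,0,0],"grip":1},{"xyz":[-0.89,-0.44,0],"rotation":[0,0,0],"grip":1}]' 40
python3 -m crank '[{"xyz":[-0.89,-0.44,0],"rotation":[0,0,0],"grip":1},{"xyz":[-0.89,-0.44,0],"rotation":[0,0,0],"grip":1},{"xyz":[-0.89,-0.44,0],"rotation":[0,0,0],"grip":1}]'
python3 -m crank '[{"xyz":[-0.89,-0.44,0],"rotation":[0,0,0],"grip":1},{"xyz":[-0.89,-0.44,0],"rotation":[0,0,0],"grip":1},{"xyz":[-0.89,-0.44,0],"rotation":[0,0,0],"grip":1}]'
python3 -m crank '[{"xyz":[-0.89,-0.44,0],"rotation":[0,0,0],"grip":1},{"xyz":[-0.89,-0.44,0],"rotation":[0,0,0],"grip":1},{"xyz":[-0.89,-0.44,0],"rotation":[0,0,0],"grip":1}]'
python3 -m crank '[{"xyz":[-0.87,-0.43,0.2],"rotation":[0,0,-0.0556],"grip":1},{"xyz":[-0.87,-0.43,0.2],"rotation":[0,0,-0.0556],"grip":1},{"xyz":[-0.87,-0.43,0.2],"rotation":[0,0,-0.0556],"grip":1},{"xyz":[-0.87,-0.43,0.2],"rotation":[0,0,-0.0556],"grip":1},{"xyz":[-0.87,-0.43,0.2],"rotation":[0,0,-0.0556],"grip":1}]'
python3 -c "
from h import *
c=snap('wrist','w1');print(-np.array(c['R']).T@np.array(c['t']).ravel())
from station import read_state
print(Ro.from_rotvec(read_state()['tool_rot']).as_matrix().round(3))"
```

```text
time: 0.48
tcp_pos: [225.3, 488.0, 231.0]
tool_rot: [0.417, 3.114, -0.002]
contact_force: [-0.6, 0.7, 1.1]
opening: 85.3
gripper_force: 0.0
time: 0.85
tcp_pos: [299.3, 423.4, 231.1]
tool_rot: [-0.416, -3.114, 0.0]
contact_force: [-0.1, 1.3, 0.4]
opening: 85.4
gripper_force: 0.0
time: 1.23
tcp_pos: [373.6, 358.5, 231.1]
tool_rot: [-0.415, -3.114, -0.001]
contact_force: [-0.8, 0.2, -0.1]
opening: 85.7
gripper_force: 0.0
time: 1.6
tcp_pos: [448.0, 293.4, 231.0]
tool_rot: [-0.414, -3.114, -0.001]
contact_force: [-0.4, 1.4, -1.8]
opening: 85.5
gripper_force: 0.0
time: 2.22
tcp_pos: [519.0, 230.4, 211.7]
tool_rot: [-0.135, -3.139, -0.002]
contact_force: [-0.6, 0.1, -0.1]
opening: 85.3
gripper_force: 0.0
[441.90425399 236.35355038 354.16071088]
[[-0.996  0.086  0.   ]
 [ 0.086  0.996  0.001]
 [-0.     0.001 -1.   ]]
```

View pics/w1.png

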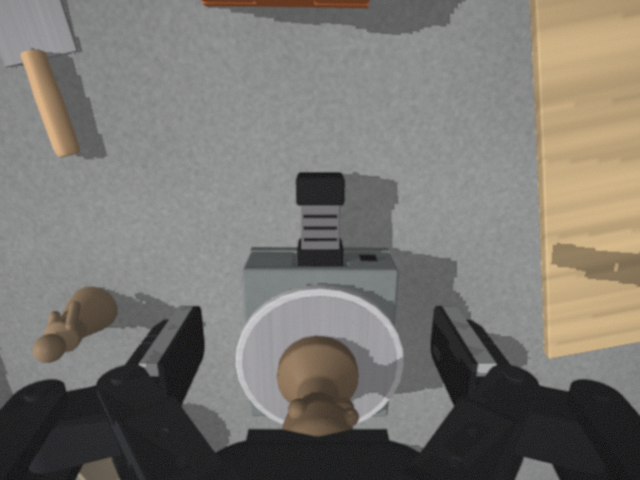

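The wrist view shows the battery centred near column 321: end block rows 173–205, waist rows 205–240 with columns 302–341, and the box top front edge at about row 269, columns 246–397.

```bash
python3 - <<'E'
from h import *
c=load("w1"); g=c["frame"].astype(int).sum(2)//3
m=(g<60).astype(np.uint8); m[300:]=0; m[:150]=0
n,l,st,_=cv2.connectedComponentsWithStats(m); print([s.tolist() for s in st[1:] if s[4]>60])
for r in(190,210,222,234,256): print(r,g[r,285:360:1].tolist())
print("col321",g[165:300,321].tolist())
for col in(262,285,360,385): print(col,g[240:285,col].tolist())
E
```

```text
[[297, 173, 48, 32, 1490], [304, 215, 32, 3, 61], [305, 227, 31, 2, 62], [297, 239, 47, 28, 814], [359, 254, 19, 7, 117]]
190 [146, 148, 147, 146, 142, 144, 147, 147, 149, 141, 120, 77, 44, 37, 42, 34, 40, 38, 40, 43, 39, 41, 38, 36, 38, 39, 40, 38, 36, 37, 38, 35, 39, 42, 41, 37, 36, 41, 40, 39, 35, 38, 38, 41, 37, 41, 41, 34, 35, 39, 40, 40, 35, 41, 36, 37, 39, 35, 39, 66, 88, 96, 101, 102, 102, 105, 105, 106, 105, 104, 105, 104, 103, 102, 105]
210 [146, 146, 146, 143, 144, 145, 147, 147, 148, 148, 145, 144, 149, 146, 145, 141, 130, 120, 119, 118, 116, 117, 114, 116, 118, 117, 115, 116, 118, 116, 116, 119, 118, 119, 116, 115, 116, 117, 115, 116, 117, 117, 119, 116, 117, 117, 118, 117, 117, 117, 117, 116, 115, 105, 98, 101, 104, 106, 107, 104, 105, 104, 104, 104, 101, 101, 100, 102, 101, 101, 103, 103, 102, 103, 100]
222 [146, 148, 147, 146, 148, 148, 152, 154, 151, 151, 148, 146, 147, 145, 145, 141, 127, 119, 116, 118, 118, 117, 116, 116, 116, 116, 116, 116, 116, 117, 117, 116, 117, 116, 119, 115, 115, 117, 118, 114, 114, 116, 115, 117, 115, 116, 116, 116, 115, 118, 117, 116, 113, 
[... 1537 characters left out ...]
, 120, 124, 129, 131, 128, 129, 129, 130, 128, 130, 128, 128, 129, 129, 129]
285 [147, 145, 145, 146, 147, 142, 132, 106, 84, 85, 101, 106, 93, 83, 78, 82, 80, 80, 81, 82, 80, 81, 81, 78, 80, 82, 80, 83, 92, 106, 115, 123, 126, 127, 128, 128, 127, 129, 128, 129, 127, 127, 127, 129, 128]
360 [102, 104, 103, 102, 103, 103, 99, 86, 75, 74, 73, 77, 74, 67, 55, 40, 35, 44, 47, 53, 65, 74, 80, 82, 81, 80, 82, 83, 88, 99, 112, 122, 125, 130, 129, 130, 128, 129, 129, 130, 130, 127, 127, 129, 127]
385 [103, 102, 102, 102, 104, 102, 98, 91, 78, 79, 91, 106, 99, 87, 79, 79, 77, 76, 77, 76, 81, 82, 81, 78, 83, 81, 82, 83, 86, 95, 110, 120, 120, 124, 126, 126, 126, 125, 126, 125, 126, 127, 126, 128, 128]
```

```bash
python3 - <<'E'
from h import *
c=load("w1")
q=onz(c,[(301.5,210),(338,210),(301.5,234),(338,234),(321,205),(321,249.5),(296.7,190),(344,190)],42); print(q.round(1)[:,:2].tolist())
L=(q[0]+q[1])/2;M=(q[2]+q[3])/2;print("widths",np.linalg.norm(q[1]-q[0]),"len",np.linalg.norm(q[5]-q[4]),"waist mid",((q[4]+q[5])/2).round(1))
e=onz(c,[(262,269),(385,269.3)],56); d=e[0]-e[1]; print(e.round(1),"yaw",np.degrees(np.arctan2(-d[0],d[1])) )
e=onz(c,[(246,269),(398,269)],56);print("mouth",e.mean(0),np.linalg.norm(e[0]-e[1]))
E
```

```text
[[520.6, 217.0], [523.1, 246.6], [541.0, 214.9], [543.7, 245.2], [517.8, 233.1], [556.1, 229.9], [503.8, 214.7], [507.0, 252.6]]
widths 29.762273576029926 len 38.454934184887755 waist mid [536.9 231.5  42. ]
[[563.7 180.8  56. ]
 [572.7 281.   56. ]] yaw 174.87323313479584
mouth [567.97812297 229.645649    56.        ] 124.3469311048015
```

```bash

python3 -m crank '[{"xyz":[-0.175,0.01,0.5],"rotation":[0,0,0],"grip":1},{"xyz":[-0.175,0.01,1],"rotation":[0,0,0],"grip":1},{"xyz":[-0.175,0.01,1],"rotation":[0,0,0],"grip":1},{"xyz":[-0.175,0.01,1],"rotation":[0,0,0],"grip":1}]'
python3 -c "
from h import *
c=snap('wrist','w2')
from station import read_state
s=read_state();R=Ro.from_rotvec(s['tool_rot']).as_matrix();p=np.array(s['tcp_pos'])
print(p,-np.array(c['R']).T@np.array(c['t']).ravel())
for y in(-42.5,0,42.5): print(proj(c,[p+R@[0,y,-13],p+R@[0,y,100-42-13]]).round(1).tolist())
"
```

```text
time: 2.78
tcp_pos: [538.7, 229.0, 113.1]
tool_rot: [0.137, 3.136, 0.002]
contact_force: [-0.2, -0.0, 0.3]
opening: 84.8
gripper_force: 0.0
[539.23373691 229.07328411 113.78055606] [461.13324933 235.08537884 255.33323189]
[[204.9, 327.1], [235.6, 267.2]]
[[319.1, 327.3], [318.6, 267.2]]
[[433.3, 327.2], [401.7, 267.2]]
```

View pics/w2.png

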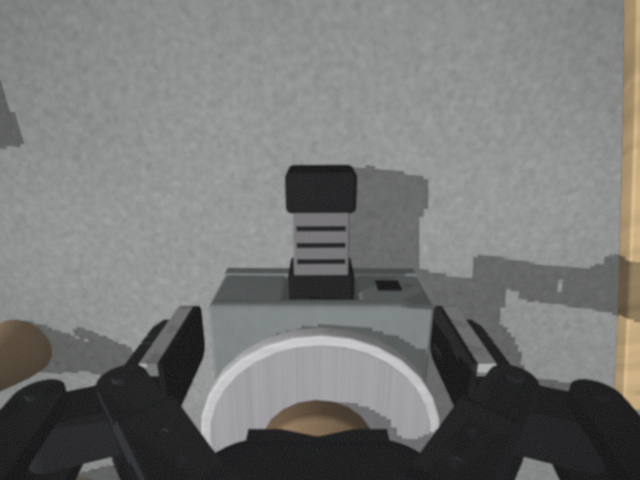

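The battery waist is now at columns 293–349, rows 212–275, and the block at columns 286–356. The finger tips at columns 203 and 433 agree with the calibration to about 1 px.

```bash
python3 - <<'E'
from h import *
c=load("w2"); g=c["frame"].astype(int).sum(2)//3
for r in(190,222,252): print(r,g[r,280:300].tolist(),g[r,340:362].tolist())
print(g[160:178,321].tolist(),g[204:216,321].tolist(),g[268:282,321].tolist())
q=onz(c,[(293,222),(349,222),(292.5,252),(349.3,252),(321,212),(321,275.5),(286,190),(356,190)],42);print(q.round(1)[:,:2].tolist())
print(((q[0]+q[1])/2).round(1),((q[2]+q[3])/2).round(1),((q[4]+q[5])/2).round(1),((q[6]+q[7])/2).round(1),np.linalg.norm(q[1]-q[0]),np.linalg.norm(q[7]-q[6]),np.linalg.norm(q[5]-q[4]))
e=onz(c,[(210,304),(435,304)],56);print(e.round(1),e.mean(0).round(1),np.linalg.norm(e[0]-e[1]))
E
```

```text
190 [148, 151, 155, 149, 130, 96, 63, 39, 37, 43, 39, 39, 40, 40, 40, 37, 41, 39, 41, 37] [41, 43, 40, 40, 42, 37, 37, 37, 34, 40, 39, 40, 39, 33, 32, 40, 64, 86, 100, 104, 108, 108]
222 [152, 150, 152, 151, 153, 151, 150, 148, 147, 150, 148, 147, 143, 132, 124, 121, 121, 120, 122, 121] [121, 119, 120, 119, 121, 120, 119, 113, 103, 99, 104, 107, 106, 105, 103, 104, 104, 107, 106, 107, 108, 109]
252 [157, 155, 151, 151, 149, 150, 150, 152, 152, 150, 152, 152, 149, 146, 133, 125, 120, 120, 120, 121] [120, 118, 119, 119, 119, 118, 116, 108, 99, 101, 107, 106, 105, 107, 108, 106, 108, 107, 107, 104, 108, 103]
[147, 150, 152, 145, 119, 77, 36, 30, 25, 27, 28, 30, 32, 35, 38, 35, 42, 41] [38, 34, 39, 39, 41, 33, 34, 47, 69, 98, 114, 120] [119, 117, 119, 118, 118, 114, 98, 70, 46, 35, 40, 36, 40, 41]
[[522.0, 216.3], [524.8, 247.7], [539.9, 214.1], [542.8, 246.7], [517.6, 232.5], [556.1, 229.2], [503.5, 214.4], [506.8, 252.7]]
[523.4 232.   42. ] [541.3 230.4  42. ] [536.8 230.8  42. ] [505.1 233.5  42. ] 31.532358270821284 38.42987880556644 38.61197714838463
[[561.8 165.7  56. ]
 [573.1 292.3  56. ]] [567.4 229.   56. ] 127.17135113891861
```

```bash

python3 -m crank '[{"xyz":[0.02,0.014,0.4],"rotation":[0,0,0],"grip":1},{"xyz":[0.02,0.014,0.7],"rotation":[0,0,0],"grip":1},{"xyz":[0.02,0.014,0.9],"rotation":[0,0,0],"grip":1},{"xyz":[0.02,0.014,1],"rotation":[0,0,0],"grip":1},{"xyz":[0.02,0.014,1],"rotation":[0,0,0],"grip":1}]'
python3 -m crank '[{"xyz":[0,0,0],"rotation":[0,0,0],"grip":0},{"xyz":[0,0,0],"rotation":[0,0,0],"grip":-0.3},{"xyz":[0,0,0],"rotation":[0,0,0],"grip":-1},{"xyz":[0,0,0],"rotation":[0,0,0],"grip":-1},{"xyz":[0,0,0],"rotation":[0,0,0],"grip":-1},{"xyz":[0,0,0],"rotation":[0,0,0],"grip":-1}]' 40
```

```text
time: 3.45
tcp_pos: [536.7, 230.1, 12.3]
tool_rot: [0.138, 3.137, 0.001]
contact_force: [0.0, -0.3, 0.3]
opening: 85.3
gripper_force: 0.0
time: 4.2
tcp_pos: [536.5, 230.1, 12.1]
tool_rot: [0.138, 3.137, 0.001]
contact_force: [-0.5, 0.4, 5.6]
opening: 31.4
gripper_force: 40.3
```

```bash

python3 -m crank '[{"xyz":[0.05,0,-0.01],"rotation":[0,0,0],"grip":-1},{"xyz":[0.15,0,-0.01],"rotation":[0,0,0],"grip":-1},{"xyz":[0.3,0,-0.01],"rotation":[0,0,0],"grip":-1},{"xyz":[0.45,0,-0.01],"rotation":[0,0,0],"grip":-1},{"xyz":[0.6,0,-0.01],"rotation":[0,0,0],"grip":-1},{"xyz":[0.8,0,-0.01],"rotation":[0,0,0],"grip":-1},{"xyz":[0.95,0,-0.01],"rotation":[0,0,0],"grip":-1},{"xyz":[0.95,0,-0.01],"rotation":[0,0,0],"grip":-1},{"xyz":[0.95,0,-0.01],"rotation":[0,0,0],"grip":-1}]'
python3 -m crank '[{"xyz":[0,0,-0.4],"rotation":[0,0,0],"grip":-1},{"xyz":[0,0,-0.9],"rotation":[0,0,0],"grip":-1},{"xyz":[0,0,-1],"rotation":[0,0,0],"grip":-1},{"xyz":[0,0,-1],"rotation":[0,0,0],"grip":-1}]'
python3 -c "
from h import *
c=snap('top','top1');c=snap('side','side1')
from station import read_state
s=read_state();print(s['tcp_pos'],Ro.from_rotvec(s['tool_rot']).as_matrix().round(3))"
```

```text
time: 5.32
tcp_pos: [442.1, 238.4, 12.5]
tool_rot: [0.138, 3.137, 0.001]
contact_force: [0.4, -0.3, -1.0]
opening: 31.5
gripper_force: 39.7
time: 5.82
tcp_pos: [442.0, 238.1, 112.6]
tool_rot: [0.139, 3.137, 0.001]
contact_force: [-1.4, -0.3, -2.0]
opening: 31.7
gripper_force: 40.2
[440.44568702 237.65319575 110.94243986] [[-0.996  0.088 -0.003]
 [ 0.088  0.996 -0.001]
 [ 0.002 -0.001 -1.   ]]
```

View pics/side1.png

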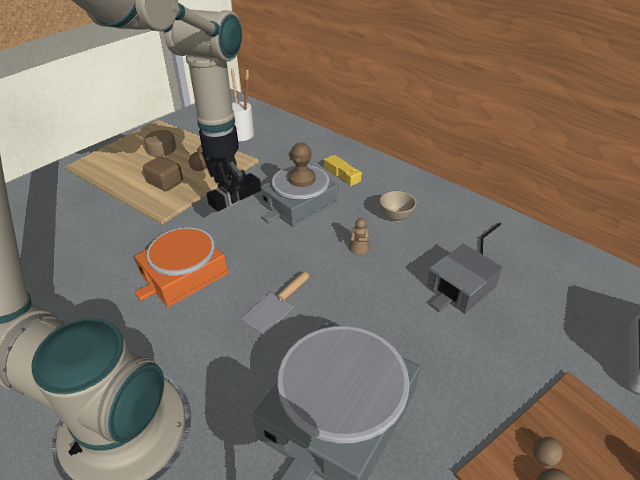

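The battery is held level and clear of the slot. The bust still stands, and the other things haven't moved. Next I carry it over to the charger.

```bash

python3 -m crank '[{"xyz":[0,-0.3,-0.1],"rotation":[0,0,0],"grip":-1},{"xyz":[0,-0.7,-0.1],"rotation":[0,0,0],"grip":-1},{"xyz":[0,-1,-0.1],"rotation":[0,0,0],"grip":-1},{"xyz":[0,-1,-0.1],"rotation":[0,0,0],"grip":-1}]'
python3 -m crank '[{"xyz":[0,-0.5,0],"rotation":[0,0,0],"grip":-1},{"xyz":[0,-1,0],"rotation":[0,0,0],"grip":-1},{"xyz":[0,-1,0],"rotation":[0,0,0],"grip":-1}]'
python3 -m crank '[{"xyz":[0,-0.5,0],"rotation":[0,0,0],"grip":-1},{"xyz":[0,-1,0],"rotation":[0,0,0],"grip":-1},{"xyz":[0,-1,0],"rotation":[0,0,0],"grip":-1}]'
python3 -m crank '[{"xyz":[-0.3,-0.5,0],"rotation":[0,0,0],"grip":-1},{"xyz":[-0.4,-1,0],"rotation":[0,0,0],"grip":-1},{"xyz":[-0.4,-1,0],"rotation":[0,0,0],"grip":-1},{"xyz":[-0.4,-1,0],"rotation":[0,0,0],"grip":-1}]'
python3 -m crank '[{"xyz":[-0.25,-0.3,0],"rotation":[0,0,0],"grip":-1},{"xyz":[-0.3,-0.58,0],"rotation":[0,0,0],"grip":-1},{"xyz":[-0.3,-0.58,0],"rotation":[0,0,0],"grip":-1},{"xyz":[-0.3,-0.58,0],"rotation":[0,0,0],"grip":-1}]'
python3 -c "
from h import *
c=snap('wrist','w3')
from station import read_state
s=read_state();print(s['tcp_pos'],Ro.from_rotvec(s['tool_rot']).as_matrix().round(3),-np.array(c['R']).T@np.array(c['t']).ravel())"
```

```text
time: 6.42
tcp_pos: [431.0, 136.8, 120.6]
tool_rot: [-0.143, -3.134, 0.002]
contact_force: [0.4, 0.1, -0.8]
opening: 31.5
gripper_force: 40.2
time: 6.8
tcp_pos: [423.2, 37.1, 121.3]
tool_rot: [-0.145, -3.136, 0.0]
contact_force: [0.1, 0.3, -0.6]
opening: 31.7
gripper_force: 40.5
time: 7.18
tcp_pos: [415.4, -62.0, 121.7]
tool_rot: [-0.144, -3.138, -0.0]
contact_force: [1.2, 1.7, -2.4]
opening: 31.6
gripper_force: 40.8
time: 7.68
tcp_pos: [445.7, -161.7, 121.4]
tool_rot: [-0.137, -3.137, -0.004]
contact_force: [0.0, 1.1, -0.7]
opening: 31.8
gripper_force: 40.8
time: 8.18
tcp_pos: [470.2, -221.9, 121.9]
tool_rot: [-0.136, -3.137, -0.003]
contact_force: [-0.6, 0.7, -1.9]
opening: 31.4
gripper_force: 40.8
[ 470.15131187 -221.95281603  121.96570693] [[-0.996  0.087 -0.001]
 [ 0.087  0.996  0.002]
 [ 0.001  0.002 -1.   ]] [ 393.20359199 -215.98827532  264.43448564]
```

View pics/w3.png

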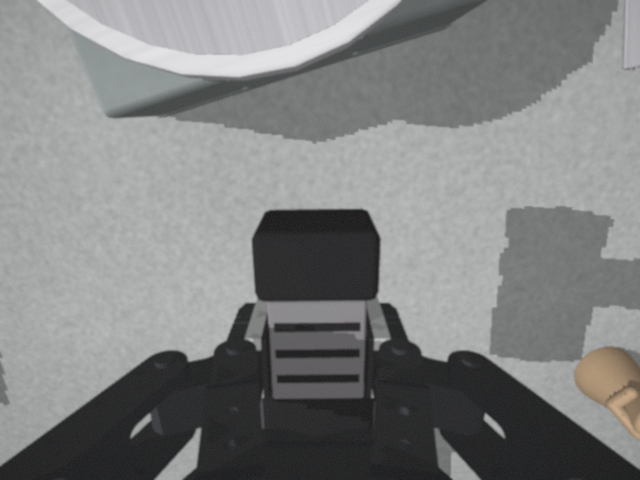

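The wrist view now shows only the held battery, seated squarely between the fingers, with the charger hidden under the gripper. I'll check how far joint 6 can turn so the camera can look at it.

```bash
python3 - <<'E'
from h import *
from station import read_state
s=read_state();print(np.round(s["joint_positions"],2))
c=load("w3");print(np.array(c["R"]).round(3))
# camera intrinsic offset in tool frame
R=Ro.from_rotvec(s["tool_rot"]).as_matrix();p=np.array(s["tcp_pos"]);o=-np.array(c["R"]).T@np.array(c["t"]).ravel()
print("cam in tool",R.T@(o-p))
# predicted view of charger if turned by a about world z and placed at P
Rc=np.array(c["R"])
for a,P in((90,(560,-90,200)),(-90,(620,-390,200)),(180,(440,-225,200)),(-90,(600,-370,200))):
    W=Ro.from_euler('z',a,degrees=True).as_matrix(); d=dict(c); d["R"]=Rc@W.T; oo=np.array(P)+W@(o-p); d["t"]=-d["R"]@oo
    print(a,P,proj(d,[(611,-187,57),(601,-283,57),(716,-297,57),(724,-198,57)]).round().tolist())
E
```

```text
[-0.58  0.28  1.79  0.    1.07 -2.06]
[[ 0.087  0.996  0.002]
 [ 0.949 -0.084  0.304]
 [ 0.303 -0.025 -0.953]]
cam in tool [  77.36751122   -0.47258832 -142.36546321]
90 (560, -90, 200) [[230.0, 85.0], [224.0, -81.0], [37.0, -85.0], [65.0, 84.0]]
-90 (620, -390, 200) [[273.0, -106.0], [275.0, 65.0], [447.0, 71.0], [460.0, -102.0]]
180 (440, -225, 200) [[234.0, -41.0], [387.0, -38.0], [403.0, -271.0], [225.0, -270.0]]
-90 (600, -370, 200) [[309.0, -71.0], [308.0, 93.0], [476.0, 100.0], [492.0, -67.0]]
```

```bash

python3 -m crank '[{"xyz":[-0.2,-0.3,-0.5],"rotation":[0,0,0],"grip":-1},{"xyz":[-0.5,-0.6,-0.8],"rotation":[0,0,0],"grip":-1},{"xyz":[-0.9,-0.8,-0.8],"rotation":[0,0,0],"grip":-1},{"xyz":[-0.9,-0.8,-0.8],"rotation":[0,0,0],"grip":-1}]'
python3 -m crank '[{"xyz":[-0.5,0,0],"rotation":[0,0,0.05],"grip":-1},{"xyz":[-1,0,0],"rotation":[0,0,0.1],"grip":-1},{"xyz":[-1,0,0],"rotation":[0,0,0.5],"grip":-1},{"xyz":[-1,0,0],"rotation":[0,0,0.5],"grip":-1},{"xyz":[-1,0,0],"rotation":[0,0,0.5],"grip":-1},{"xyz":[-1,0,0],"rotation":[0,0,0.5],"grip":-1},{"xyz":[-1,0,0],"rotation":[0,0,0.5],"grip":-1},{"xyz":[-1,0,0],"rotation":[0,0,0.5],"grip":-1},{"xyz":[-1,0,0],"rotation":[0,0,0.5],"grip":-1},{"xyz":[-1,0,0],"rotation":[0,0,0.5],"grip":-1},{"xyz":[-1,0,0],"rotation":[0,0,0.5],"grip":-1},{"xyz":[-1,0,0],"rotation":[0,0,0.5],"grip":-1}]'
python3 -c "
from h import *
c=snap('wrist','w4')
from station import read_state
s=read_state();print(s['tcp_pos'],Ro.from_rotvec(s['tool_rot']).as_matrix().round(3),-np.array(c['R']).T@np.array(c['t']).ravel())"
```

```text
time: 8.72
tcp_pos: [555.6, -312.1, 201.9]
tool_rot: [0.137, 3.137, -0.0]
contact_force: [-0.4, 0.6, -1.6]
opening: 31.5
gripper_force: 40.9
time: 10.22
tcp_pos: [652.7, -320.2, 202.2]
tool_rot: [-2.315, -2.123, -0.0]
contact_force: [0.5, 0.5, -0.8]
opening: 31.4
gripper_force: 40.9
[ 652.81797045 -320.36989818  202.25098034] [[ 0.087  0.996 -0.   ]
 [ 0.996 -0.087  0.   ]
 [ 0.    -0.    -1.   ]] [ 660.19849337 -243.08683862  344.69575626]
```

View pics/w4.png

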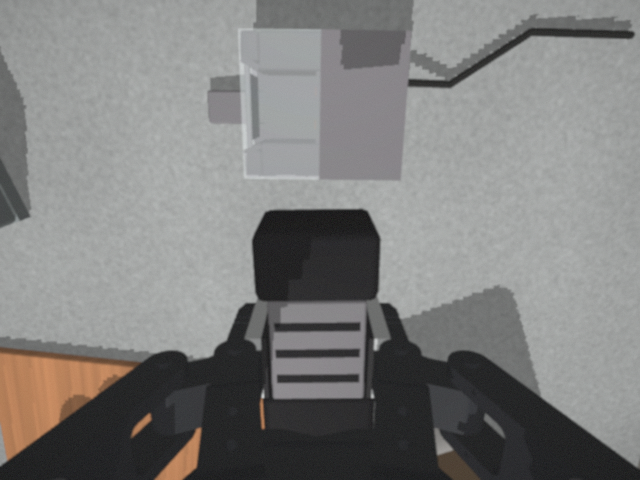

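The charger is fully in view: roof corners at about (239,29), (244,180), (402,181) and (411,28). The tongue end is at column 209, rows 90–124.

```bash
python3 - <<'E'
from h import *
c=load("w4"); g=c["frame"].astype(int).sum(2)//3
for col in(262,300,340,380): 
    print(col,"top",g[22:38,col].tolist(),"bot",g[172:190,col].tolist())
for r in(50,75,135,165): print(r,g[r,232:256].tolist())
print("tongue",[g[80:132,x].tolist() for x in(220,232)],g[108,200:216].tolist())
q=onz(c,[(239,29),(244,180),(402,181),(411,28)],57); print(q.round(1))
for i,j in((0,1),(3,2),(0,3),(1,2)): d=q[j]-q[i]; print(np.linalg.norm(d).round(1),np.degrees(np.arctan2(d[1],d[0])).round(1))
print("mouth",q[:2].mean(0),"centre",q.mean(0))
t=onz(c,[(209,90),(210,124)],10); print("tongue end",t.round(1),t.mean(0).round(1))
E
```

```text
262 top [115, 114, 113, 114, 115, 122, 140, 157, 161, 158, 160, 161, 164, 160, 162, 161] bot [158, 159, 160, 169, 187, 197, 191, 174, 165, 165, 166, 166, 164, 163, 160, 161, 160, 161]
300 top [118, 117, 116, 117, 115, 117, 129, 155, 165, 163, 161, 162, 162, 162, 163, 161] bot [161, 161, 164, 170, 182, 190, 192, 181, 169, 166, 168, 167, 166, 166, 166, 164, 165, 162]
340 top [113, 111, 112, 114, 115, 113, 114, 115, 119, 118, 120, 121, 120, 118, 122, 119] bot [136, 138, 136, 136, 136, 138, 138, 148, 163, 169, 174, 175, 173, 175, 174, 173, 169, 165]
380 top [112, 112, 112, 113, 112, 114, 113, 112, 105, 96, 100, 98, 98, 97, 96, 98] bot [135, 135, 137, 136, 136, 137, 136, 143, 157, 166, 169, 171, 170, 169, 169, 171, 173, 172]
50 [160, 161, 162, 159, 161, 160, 172, 182, 176, 163, 157, 159, 160, 162, 160, 162, 160, 162, 161, 158, 161, 160, 161, 160]
75 [150, 148, 147, 141, 133, 128, 131, 147, 168, 178, 179, 177, 175, 176, 177, 179, 175, 164, 142, 135, 135, 151, 163, 169]
135 [165, 166, 168, 172, 171, 168, 169, 166, 167, 172, 185, 198, 201, 202, 193, 181, 178, 179, 171, 163, 142, 128, 121, 12
[... 367 characters left out ...]
171, 169, 169, 170, 170, 168], [115, 115, 115, 111, 111, 112, 114, 116, 116, 112, 105, 106, 122, 132, 135, 135, 134, 134, 135, 135, 135, 134, 137, 134, 134, 134, 134, 137, 135, 135, 135, 135, 136, 134, 135, 135, 133, 136, 136, 136, 136, 135, 136, 144, 155, 162, 165, 170, 169, 168, 166, 166]] [166, 167, 167, 165, 165, 163, 163, 155, 140, 131, 133, 134, 135, 135, 136, 132]
[[ 613.1 -189.1   57. ]
 [ 602.2 -289.1   57. ]
 [ 717.9 -300.    57. ]
 [ 726.4 -198.3   57. ]]
100.7 -96.2
102.0 -94.8
113.7 -4.7
116.1 -5.4
mouth [ 607.66684197 -239.09995445   57.        ] centre [ 664.8999643  -244.12186755   57.        ]
tongue end [[ 575.  -222.1   10. ]
 [ 571.5 -248.3   10. ]] [ 573.3 -235.2   10. ]
```

```bash

python3 -m crank '[{"xyz":[0.3,-0.4,0],"rotation":[0,0,0],"grip":-1},{"xyz":[0.6,-0.8,0],"rotation":[0,0,0],"grip":-1},{"xyz":[0.78,-0.9,0],"rotation":[0,0,0],"grip":-1},{"xyz":[0.78,-0.9,0],"rotation":[0,0,0],"grip":-1}]'
python3 -m crank '[{"xyz":[0,-0.4,0],"rotation":[0,0,-0.05],"grip":-1},{"xyz":[0,-0.88,0],"rotation":[0,0,-0.1],"grip":-1},{"xyz":[0,-0.88,0.2],"rotation":[0,0,-0.498],"grip":-1},{"xyz":[0,-0.88,0.4],"rotation":[0,0,-0.498],"grip":-1},{"xyz":[0,-0.88,0.8],"rotation":[0,0,-0.498],"grip":-1},{"xyz":[0,-0.88,0.8],"rotation":[0,0,-0.498],"grip":-1},{"xyz":[0,-0.88,0.8],"rotation":[0,0,-0.498],"grip":-1},{"xyz":[0,-0.88,0.8],"rotation":[0,0,-0.498],"grip":-1},{"xyz":[0,-0.88,0.8],"rotation":[0,0,-0.498],"grip":-1},{"xyz":[0,-0.88,0.8],"rotation":[0,0,-0.498],"grip":-1},{"xyz":[0,-0.88,0.8],"rotation":[0,0,-0.498],"grip":-1},{"xyz":[0,-0.88,0.8],"rotation":[0,0,-0.498],"grip":-1}]'
python3 -c "
from h import *
from station import read_state
s=read_state();p=np.array(s['tcp_pos']);R=Ro.from_rotvec(s['tool_rot']).as_matrix();print(p,R.round(4),s['contact_force'])
u=np.array([.9956,-.0941,0]);print((R.T@(np.array([607.7,-238.6,13.5])-126*u-p)).round(1))
"
```

```text
time: 10.78
tcp_pos: [570.3, -234.2, 203.1]
tool_rot: [2.315, 2.122, 0.001]
contact_force: [0.0, -1.4, -2.0]
opening: 31.4
gripper_force: 40.9
time: 12.28
tcp_pos: [482.8, -227.7, 122.2]
tool_rot: [0.15, 3.138, -0.0]
contact_force: [0.4, -0.1, -1.7]
opening: 31.2
gripper_force: 40.8
[ 482.81422349 -227.65745344  122.23503415] [[-9.954e-01  9.530e-02  2.000e-04]
 [ 9.530e-02  9.954e-01 -1.000e-04]
 [-2.000e-04 -1.000e-04 -1.000e+00]] [ 0.39820888 -0.08780532 -1.72387016]
[  0.7   0.9 108.7]
```

```bash

python3 -m crank '[{"xyz":[0,0.01,0.4],"rotation":[0,0,0],"grip":-1},{"xyz":[0,0.01,0.8],"rotation":[0,0,0],"grip":-1},{"xyz":[0,0.01,0.95],"rotation":[0,0,0],"grip":-1},{"xyz":[0,0.01,0.95],"rotation":[0,0,0],"grip":-1}]'
python3 -m crank '[{"xyz":[0,0,0.07],"rotation":[0,0,0],"grip":-1},{"xyz":[0,0,0.135],"rotation":[0,0,0],"grip":-1},{"xyz":[0,0,0.135],"rotation":[0,0,0],"grip":-1}]'
python3 - <<'E'
from h import *
a=snap("top","top2")["frame"]; b=snap("side","side2")["frame"]
def cr(f,x,y,w,h,s): return cv2.resize(f[y:y+h,x:x+w],None,fx=s,fy=s,interpolation=cv2.INTER_CUBIC)
cv2.imwrite("pics/crop2.png",np.vstack([cr(a,350,145,133,50*2,6)[:300*2][300-300:][:600][300:],cr(b,380,230,133,50,6)]))
c=load("side2")
u=np.array([.9956,-.0941,0]);v=np.array([.0941,.9956,0]);m=np.array([607.7,-238.6,0])
P=lambda x,y,z:m+x*u+y*v+[0,0,z]
# predicted: roof front corners, bay mouth bottom corners, battery nose top corners
X=[P(0,50,57),P(0,-50,57),P(0,-50,0),P(0,24,10),P(0,-24,10),P(-48,20,42),P(-48,-20,42),P(-48,-20,10)]
print(proj(c,X).round(1).tolist(),"crop",((proj(c,X)-[380,230])*6+[0,300]).round().tolist())
E
```

```text
time: 12.78
tcp_pos: [482.4, -226.2, 26.8]
tool_rot: [-0.149, -3.137, -0.001]
contact_force: [0.5, -0.2, -1.3]
opening: 31.7
gripper_force: 40.9
time: 13.15
tcp_pos: [482.5, -226.3, 13.8]
tool_rot: [-0.148, -3.138, -0.0]
contact_force: [-0.5, -0.4, -0.6]
opening: 31.2
gripper_force: 40.9
[[430.1, 268.0], [470.7, 294.6], [465.0, 314.0], [436.7, 290.8], [455.4, 303.5], [425.7, 292.7], [441.9, 303.9], [439.2, 314.8]] crop [[300.0, 528.0], [544.0, 688.0], [510.0, 804.0], [340.0, 665.0], [453.0, 741.0], [274.0, 676.0], [371.0, 744.0], [355.0, 809.0]]
```

View pics/crop2.png

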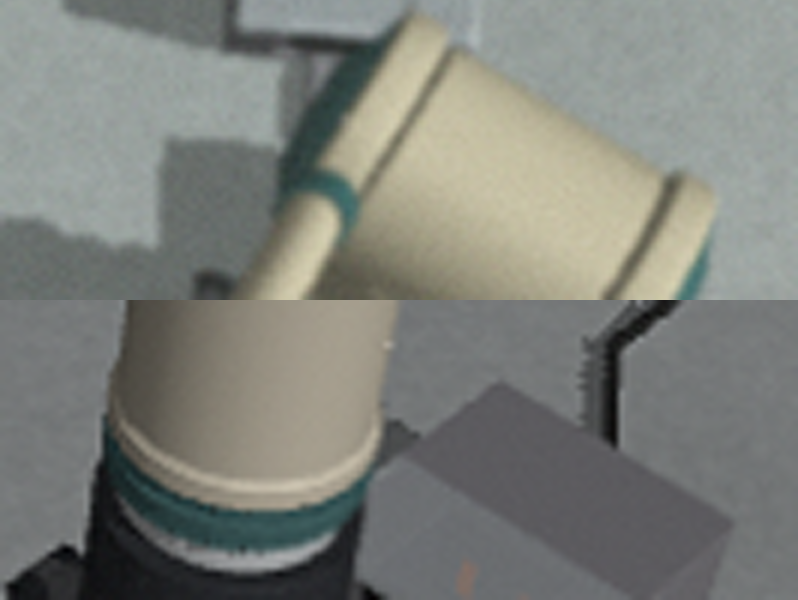

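The view is mostly the arm itself, but the side view's charger corners (431,268) and (470,295.6) match my projected (430,268) and (471,295) within 1 px. I'm pushing in.

```bash

python3 -m crank '[{"xyz":[-0.1,-0.004,0],"rotation":[0,0,0],"grip":-1},{"xyz":[-0.2,-0.004,0],"rotation":[0,0,0],"grip":-1},{"xyz":[-0.3,-0.004,0],"rotation":[0,0,0],"grip":-1},{"xyz":[-0.4,-0.004,0],"rotation":[0,0,0],"grip":-1},{"xyz":[-0.5,-0.004,0],"rotation":[0,0,0],"grip":-1},{"xyz":[-0.6,-0.004,0],"rotation":[0,0,0],"grip":-1},{"xyz":[-0.7,-0.004,0],"rotation":[0,0,0],"grip":-1},{"xyz":[-0.7,-0.004,0],"rotation":[0,0,0],"grip":-1}]'
```

```text
time: 14.25
tcp_pos: [552.2, -232.9, 13.0]
tool_rot: [-0.148, -3.137, -0.002]
contact_force: [-0.2, 0.9, -5.4]
opening: 31.5
gripper_force: 40.6
```

```bash

python3 -m crank '[{"xyz":[-0.08,0,0],"rotation":[0,0,0],"grip":-1},{"xyz":[-0.16,0,0],"rotation":[0,0,0],"grip":-1},{"xyz":[-0.22,0,0],"rotation":[0,0,0],"grip":-1},{"xyz":[-0.26,0,0],"rotation":[0,0,0],"grip":-1},{"xyz":[-0.26,0,0],"rotation":[0,0,0],"grip":-1}]'
```

```text
time: 14.88
tcp_pos: [579.5, -236.1, 14.0]
tool_rot: [0.148, 3.136, -0.001]
contact_force: [1.3, -0.8, -3.6]
opening: 31.9
gripper_force: 40.7
```

```bash

python3 -m crank '[{"xyz":[-0.02,0,0.01],"rotation":[0,0,0],"grip":-1},{"xyz":[-0.02,0,0.01],"rotation":[0,0,0],"grip":-1}]'
python3 -m crank '[{"xyz":[-0.02,0,0],"rotation":[0,0,0],"grip":-1},{"xyz":[-0.02,0,0],"rotation":[0,0,0],"grip":-1}]'
```

```text
time: 15.12
tcp_pos: [580.1, -235.9, 12.7]
tool_rot: [0.148, 3.138, 0.0]
contact_force: [-0.1, 0.3, -3.1]
opening: 31.6
gripper_force: 40.7
time: 15.38
tcp_pos: [580.5, -235.8, 12.6]
tool_rot: [-0.148, -3.135, -0.001]
contact_force: [-5.6, -0.7, -2.1]
opening: 31.3
gripper_force: 40.7
```

```bash

python3 -m crank '[{"xyz":[-0.02,0,0.005],"rotation":[0,0,0],"grip":-1},{"xyz":[-0.02,0,0.005],"rotation":[0,0,0],"grip":-1},{"xyz":[-0.02,0,0.005],"rotation":[0,0,0],"grip":-1}]'
```

```text
time: 15.75
tcp_pos: [580.6, -235.5, 12.2]
tool_rot: [-0.148, -3.131, -0.003]
contact_force: [-10.5, 1.0, 2.7]
opening: 31.3
gripper_force: 40.7
```

```bash

python3 -m crank '[{"xyz":[0,0,0],"rotation":[0,0,0],"grip":-0.1},{"xyz":[0,0,0],"rotation":[0,0,0],"grip":0.3},{"xyz":[0,0,0],"rotation":[0,0,0],"grip":0.6},{"xyz":[0,0,0],"rotation":[0,0,0],"grip":0.6},{"xyz":[0,0,0],"rotation":[0,0,0],"grip":0.6}]'
python3 -m crank '[{"xyz":[0.02,0,-0.15],"rotation":[0,0,0],"grip":0.6},{"xyz":[0.02,0,-0.4],"rotation":[0,0,0],"grip":0.6},{"xyz":[0.02,0,-0.8],"rotation":[0,0,0],"grip":0.6},{"xyz":[0.02,0,-1],"rotation":[0,0,0],"grip":0.6},{"xyz":[0.02,0,-1],"rotation":[0,0,0],"grip":0.6}]'
python3 -m crank '[{"xyz":[0.3,0.5,-0.5],"rotation":[0,0,0],"grip":0.6},{"xyz":[0.6,1,-0.8],"rotation":[0,0,0],"grip":0.6},{"xyz":[0.6,1,-0.8],"rotation":[0,0,0],"grip":0.6},{"xyz":[0.6,1,-0.8],"rotation":[0,0,0],"grip":0.6}]'
python3 -m crank '[{"xyz":[0.5,0.5,-0.5],"rotation":[0,0,0],"grip":0.6},{"xyz":[1,1,-0.8],"rotation":[0,0,0],"grip":0.6},{"xyz":[1,1,-0.8],"rotation":[0,0,0],"grip":0.6},{"xyz":[1,1,-0.8],"rotation":[0,0,0],"grip":0.6}]'
python3 - <<'E'
from h import *
a=snap("top","top3")["frame"]; b=snap("side","side3")["frame"]
def cr(f,x,y,w,h,s): return cv2.resize(f[y:y+h,x:x+w],None,fx=s,fy=s,interpolation=cv2.INTER_CUBIC)
cv2.imwrite("pics/crop3.png",np.vstack([np.hstack([cr(a,370,150,80,80,5),cr(b,410,235,80,80,5)]),cr(b,180,110,320,80,2.5)]))
E
```

```text
time: 16.38
tcp_pos: [584.3, -236.3, 12.3]
tool_rot: [0.148, 3.138, 0.0]
contact_force: [0.4, -0.1, -0.5]
opening: 68.2
gripper_force: 0.0
time: 17.0
tcp_pos: [583.4, -236.9, 115.2]
tool_rot: [0.148, 3.133, -0.004]
contact_force: [0.3, 0.1, -1.9]
opening: 68.3
gripper_force: 0.0
time: 17.5
tcp_pos: [531.6, -130.4, 192.4]
tool_rot: [0.146, 3.138, -0.001]
contact_force: [0.2, -0.4, 0.7]
opening: 68.4
gripper_force: 0.0
time: 18.0
tcp_pos: [441.6, -21.7, 272.6]
tool_rot: [0.146, 3.137, -0.001]
contact_force: [0.7, 0.0, -0.3]
opening: 68.1
gripper_force: 0.0
```

View pics/crop3.png

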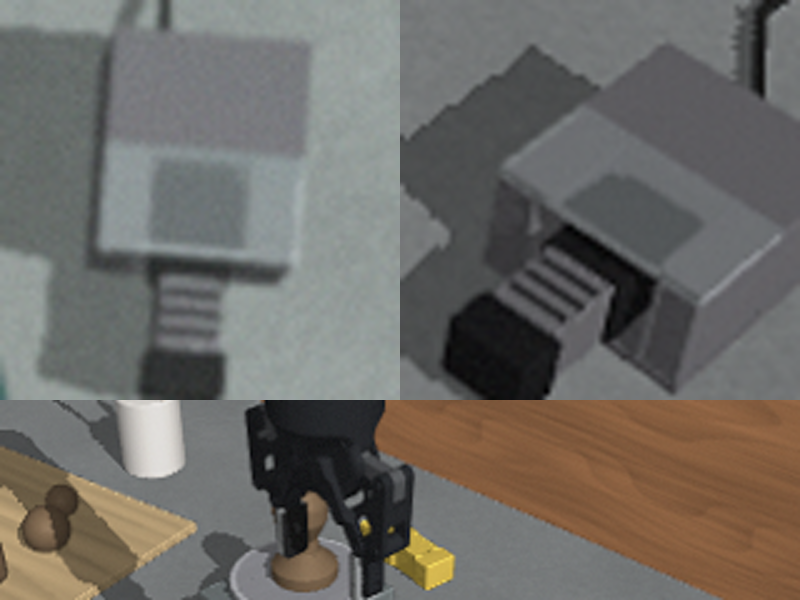

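The battery lies flat and centred in the bay with the flap on top of it, and the waist starts about 8 mm outside the mouth. The bust is upright on the wheel head and the arm is clear.

```bash
python3 -c "
from station import arm
print(arm.close_job())"
```

```text
the job is handed in; nothing more can be done
None
```

The battery is out of the turntable slot and in the charger: I pushed it until it met the back stop, then let go. It lies flat with the flap on top, the bust is still upright, and I handed the job in at about 18 s; no verdict came back.

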